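Turn the horned pot to face the marking pointer

ROBOT

A 6-joint arm with a two-finger parallel gripper is mounted at the origin on the work surface. World frame = base frame: x ahead of the robot, y to its left, z up, the work surface at z = 0. Lengths are in mm, angles in degrees, forces in N, time in s.
With the tool pointing down it reaches from about 350 to 850 mm from the base axis. Payload 8.1 kg.
Tool frame: the origin (TCP) lies at the very end of the fingers, on their centre line; the grasp point (between the pads) lies 19 mm behind it; z points along the fingers, y is the line along which they close (so a half turn about z gives the same grasp; the last joint's range is limited). The gripper opens to 85 mm and grips with 20 to 120 N. Pads are 22 mm wide; open, the fingers measure 114 mm over their backs; the gripper's body (76 mm by 85 mm) begins 54 mm behind the grasp point. The pads swing forward as they close: fully open they stand 13 mm farther back than shut.
Start: joints at [-73.591, 7.471, 85.268, -0, 87.261, -4.893], TCP at [217.996, -559.002, 231.292] pointing down, gripper open.
Joint ranges: [-169.43, 169.43], [-51.17, 129.36], [1.28, 143.12], [-76.62, 256.62], [0, 156.53], [-152.29, 152.29]. Speed limits (degrees/s): [136.94, 136.94, 159.86, 180, 180, 180].

INTERFACE

Orientations are given as [roll, pitch, yaw] about the fixed x, y, z axes, in that order (R = Rz(yaw) Ry(pitch) Rx(roll)).
In Python, from bench import * gives the robot as it stands.
- The arm moves only by the tool play_rows, never from a script. Its argument "increments" is a list of rows, each a list of 3 entries, a list of its own where there are three numbers: the gripper's target within -1 to 1 (fully open at 1, half-way at 0, shut at -1), then the shift along the tool's x, y, z in mm, then the turn about the tool's z in rad. A call has 1 to 12 rows; each row shifts and turns the commanded pose from where the row before left it, along the tool's axes as they then stand; what a row does not reach is not made up. A row lasts 1/12 s, in which the tool goes at most 41.7 mm and 7.16 degrees, less where a joint would pass 70% of its speed; a pose out of reach is approached as far as the arm can. A call is refused whole if a number of a shift passes 41.7 or a number of a turn 0.125, either way. A call with a gripper value outside its range is refused whole. The fingers move at their own pace and stop on an object; "force" is the grip in N (left out, the last holds). Time passes only in rows, so rows that do not move let the fingers close. It gives the time, the measured TCP pose, the force, the opening and the grip force at its end, in the units of the state.
- sense(): the state, without advancing time (a new reading comes with each control period).
- snapshot(name): name is "scene" or "side" or "wrist"; returns a dict with "color" (420x560x3 uint8, red, green, blue), "intrinsics" (3x3 intrinsics, pixels), "world_from_camera" (4x4, takes a point from camera to world coordinates). Camera axes: x right, y down, z forward; pixel columns grow to the right and rows downward; lengths in mm; the calibration is good to about 2 mm. The wrist camera is an equidistant fisheye: a pixel r from the principal point sees the ray r / f radians off the axis. A picture is of the moment at which its call begins. There is no depth.
- hand_in(): hands the job in; it is judged then, once.
Trained networks look in a picture, given as the dict that the camera call returned (one of the last four; its "shot" number tells which), for a name from the list of things; names that differ only in an ending like _2 or _b are one class to them, and where a whole thing is asked for, a point or a joint stands for the part that bears it (a point fixed in the world has none). Each returns a list of dicts, best first, with "p" (0 to 1); they miss things now and then, are a little off and sometimes report something else, mostly with a low value. They report only what shows in the picture. A call takes as long as a camera call. They do not tell look-alikes from the thing itself.
- find_in(query, picture): "xyz" ([x, y, z] in mm, in the coordinates of the camera as it stood for that picture, good to about 4 mm: the middle of the surface that is visible of it).
- regions_of(query, picture): "mask" (420x560 bool, what is visible of it).
- pinpoint(query, picture): "xyz" ([x, y, z] in mm, in the coordinates of the camera as it stood for that picture, good to about 4 mm: a listed point, or the origin of a listed thing).
The state is a dict: "time": time; "joint_pos": joint angles; "qd": joint speeds; "joint_efforts": joint torques, N m; "tool_pos": TCP position; "tcp_rot": TCP orientation; "ft_force": force on the tool from outside, world axes, zero at the start; "wrist_torque": the same for the moment, N m; "finger_gap": finger opening in mm; "grip_force": force on a finger pad.
Only numpy, scipy, OpenCV 4.12 (cv2) and the standard library are available. Lean on these libraries where they do the work, as an engineer would, in place of code of your own. Each camera call takes 0.05 s, during which the arm holds its last target. There are 200 camera calls.

TASK

Push the banding wheel round by its spokes with a fingertip, without touching the pot that stands on it, until the pot's blue horn points straight along the white line at the pointer post, and leave it there. Only then push the brass pointer arm in against its stop, so that its red tip is opposite the blue horn. Nothing is picked up, the pot stays centred on the wheel, and the other things on the table are left where they are.

Things in the scene. Friction and masses are not known exactly. Their poses are not given: they have to be found in the camera images.
- rig: Fixed rig: a dark wooden board (x -95 to 95, y -260 to 100 mm, top 18 mm above the table) carrying the banding wheel and the pointer post. Origin: on the wheel's upright axis at table height; z up. A white line on the board runs from the wheel to the post, along the rig's -y
- post (a point): Axis of the pointer post, at its foot on the table: 220 mm from the wheel's axis along the rig's -y. The post is 16 to 28 mm thick (40 mm at the foot), top 123 mm above the table
- spoke_end (a point): Outer end of one of the wheel's four pale wooden spokes, 138 mm from the axis, 55 mm above the table. The spokes stick out level from the rim, 90 degrees apart; each is 12 mm wide and spans 48 to 62 mm above the table, from 72 to 138 mm from the axis, with open space beneath down to the board
- wheel (a joint): Angle of the banding wheel (rad), counter-clockwise from above positive, free to turn many turns either way; slight friction (about 1 N at a spoke), stays where it is left. A grey disc, radius 72 mm, top 66 mm above the table. At value a the four spokes point along the rig's +x turned counter-clockwise by a, a+90, a+180, a+270 degrees
- pot: Loose brown clay pot, a squat dome with stub horns, 108 mm across, 55 mm tall (top 121 mm above the table), about 0.4 kg, standing centred on the wheel and turning with it. Origin: centre of its underside, 66 mm above the table; its +x is the direction of the blue horn. It must not be touched by the robot
- horn_tip (a point): Tip of the one blue horn (10 mm thick), 70 mm from the pot's centre along the pot's +x, 100 mm above the table. It begins on the far side, 40 to 115 degrees counter-clockwise (from above) of the direction to the post, so turning the wheel clockwise is the short way. The other five horns are brown and shorter (64 mm from the centre)
- pointer (a joint): Angle of the brass pointer arm about its post (rad): 0 = at its stop, pointing from the post at the wheel's axis (rig +y); growing values swing it out clockwise from above, towards rig +x (away from the robot); limit 1.5. Slight friction (1 N at mid-arm), stays where left. Bar 10 mm wide, 91 to 109 mm above the table, reaching 120 mm from the post; it swings above the spokes
- pointer_tip (a point): Red tip of the pointer arm, 138 mm from the post's axis, 100 mm above the table; at the stop it stands 82 mm from the wheel's axis, 12 mm off the blue horn's tip when that faces it
- glaze_jar: Bystander: closed white glaze jar with blue cap, 54 mm across, 70 mm tall, standing on the board (18 mm up) on the robot's side of the pointer post; origin under its centre
- cup: Bystander: dry clay cup, 72 mm across, 80 mm tall, standing beyond the pointer post; origin under its centre
- bowl: Bystander: wooden bowl, 110 mm across, 50 mm tall, at one side of the table; origin under its centre
- mould: Bystander: round white plaster mould with a recess, 116 mm across, 45 mm tall, at one side of the table; origin under its centre
- brush: Bystander: flat brush lying on the table beyond the rig
- paddle: Bystander: wooden beating paddle, 235 mm long, 14 mm thick, lying on the table beyond the rig
Mind the look-alikes: they are no part of the job. What is shaped like the pot but black or orange is not meant.

How it is judged (in metres and radians):
On the way, in this order (a step that is already met when the one before it is completed fails the run):
1. the wheel is turned and left so that the blue horn points at the post, with the pointer arm still swung out (x of horn_tip in the frame of rig between -0.007 and 0.007 m and y of horn_tip in the frame of rig below -0.05 m and velocity of joint wheel between -0.08 and 0.08 rad/s and value of joint pointer above 0.5 rad), for 0.3 s.
2. the pointer arm is pushed in against its stop (value of joint pointer below 0.06 rad), for 0.2 s.
At the end, for the whole second after the job is handed in: The blue horn's tip is within 7 mm either side of the white line (rig x = 0) on the post's side, the pointer arm is within 0.06 rad of its stop, the pot stands centred (within 12 mm) and at rest on the still wheel (x of horn_tip in the frame of rig between -0.007 and 0.007 m and y of horn_tip in the frame of rig below -0.05 m and velocity of joint wheel between -0.08 and 0.08 rad/s and horizontal distance between pot and rig below 0.012 m and height (world z) of pot between 0.062 and 0.07 m and value of joint pointer below 0.06 rad and linear speed of pot below 0.02 m/s); the robot touches nothing.
It fails at once if the robot touches the pot (contact force between any of the fingers, the arm and pot above 0.5 N).
It fails at once if the pot is lifted, tipped or pushed off the wheel's centre (height (world z) of pot above 0.076 m or angle between pot's own z axis and vertical above 0.15 rad or horizontal distance between pot and rig above 0.02 m).
It fails at once if the pointer arm is swung in before the horn faces it (value of joint pointer below 0.3 rad and (x of horn_tip in the frame of rig above 0.02 m or x of horn_tip in the frame of rig below -0.02 m)).
It fails at once if a bystander is moved by more than 20 mm (distance of any of glaze_jar, cup, bowl, mould, brush, paddle from where it was at the start of the episode above 0.02 m).
It also fails if it takes over 72 s, if anything falls off the work surface, if the arm or the gripper's body presses on something with over 40 N, if the wrist force passes 120 N, or if a joint passes its speed limit or range.

## Working session

There is one attempt and no reset: what is moved stays moved. The work goes in short steps, Python scripts to look and compute and a tool call to move; the robot and the scene stay as the last step left them, time stands still between calls to the robot, and variables do not carry over. Pictures are saved under pics/ and viewed, at most 10 in all, crops included, and the job is handed in when it is done.

Besides the shell and the picture viewer there is one more tool, called after ">>>" as name([rows], argument=value, ...), one row to a line, values as JSON. play_rows: Moves the arm, as the interface text tells. Its arguments: {"type":"object","properties":{"increments":{"type":"array","items":{"type":"array"}},"force":{"type":"number"}},"required":["increments"]}

```bash
mkdir -p pics; cat > h.py <<'E'
from bench import *
import numpy as np, cv2
def save(p,n): cv2.imwrite('pics/'+n,cv2.cvtColor(p['color'],cv2.COLOR_RGB2BGR))
def W(p,x): 
    T=np.array(p['world_from_camera']); return (T@np.r_[x,1])[:3]
def pix(p,w):
    T=np.linalg.inv(np.array(p['world_from_camera']));c=(T@np.r_[w,1])[:3];K=np.array(p['intrinsics']);u=K@c;return u[:2]/u[2]
def ray(p,uv,z):
    T=np.array(p['world_from_camera']);K=np.array(p['intrinsics']);d=T[:3,:3]@np.linalg.inv(K)@np.r_[uv,1];o=T[:3,3];return o+d*(z-o[2])/d[2]
E
python3 - <<'E'
from h import *
s=sense();print(s['time'],s['tool_pos'],s['tcp_rot'],s['finger_gap'])
for n in ['scene','side']:
    p=snapshot(n);save(p,n+'0.png')
    for q in ['rig','post','spoke_end','pot','horn_tip','pointer_tip','glaze_jar','cup']:
        print(n,q,[(W(p,r['xyz']).round(0).tolist(),pix(p,W(p,r['xyz'])).round().tolist(),round(r['p'],2)) for r in pinpoint(q,p)[:5]])
E
```

```text
0.0 [ 217.83477693 -558.48425123  230.25081796] [-1.79896570e+02 -6.35997882e-03  2.13056036e+01] 85.47877709418073
scene rig [([540.0, 74.0, 1.0], [299.0, 218.0], 0.77)]
scene post [([555.0, -151.0, -4.0], [240.0, 239.0], 0.96)]
scene spoke_end [([557.0, -152.0, -5.0], [240.0, 240.0], 0.69), ([672.0, 122.0, 56.0], [332.0, 220.0], 0.68)]
scene pot [([542.0, 69.0, 59.0], [298.0, 204.0], 0.87), ([395.0, 261.0, -2.0], [323.0, 189.0], 0.73), ([787.0, -11.0, -3.0], [314.0, 266.0], 0.6)]
scene horn_tip [([465.0, 265.0, 36.0], [335.0, 188.0], 0.98), ([793.0, -86.0, 33.0], [292.0, 264.0], 0.8), ([605.0, 100.0, 99.0], [316.0, 200.0], 0.6)]
scene pointer_tip [([664.0, -67.0, 97.0], [278.0, 223.0], 0.56)]
scene glaze_jar [([554.0, -151.0, -3.0], [240.0, 239.0], 0.66), ([491.0, -111.0, 16.0], [244.0, 222.0], 0.44)]
scene cup [([613.0, -237.0, -4.0], [222.0, 256.0], 0.91)]
side rig [([546.0, 70.0, 1.0], [295.0, 259.0], 0.82), ([772.0, -151.0, -4.0], [231.0, 196.0], 0.23)]
side post [([552.0, -150.0, -3.0], [302.0, 204.0], 0.69), ([490.0, -122.0, 16.0], [322.0, 208.0], 0.48)]
side spoke_end [([668.0, 124.0, 51.0], [245.0, 258.0], 0.57)]
side pot [([541.0, 70.0, 68.0], [298.0, 243.0], 0.9), ([392.0, 259.0, -3.0], [351.0, 331.0], 0.8), ([782.0, -16.0, -1.0], [217.0, 227.0], 0.74)]
side horn_tip [([791.0, -84.0, 32.0], [219.0, 202.0], 0.62), ([459.0, 262.0, 34.0], [324.0, 320.0], 0.58)]
side pointer_tip [([663.0, -73.0, 99.0], [261.0, 192.0], 0.84), ([481.0, -510.0, 0.0], [332.0, 137.0], 0.2)]
side glaze_jar [([490.0, -122.0, 16.0], [322.0, 208.0], 0.79)]
side cup [([610.0, -238.0, 0.0], [287.0, 182.0], 0.75)]
```

```bash
python3 - <<'E'
import cv2
a=cv2.imread('pics/scene0.png')[140:300,190:390];cv2.imwrite('pics/a.png',cv2.resize(a,None,fx=4,fy=3.75,interpolation=2))
a=cv2.imread('pics/side0.png')[150:350,180:400];cv2.imwrite('pics/b.png',cv2.resize(a,None,fx=3,fy=3,interpolation=2))
E
```

```text
(no output)
```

View pics/a.png

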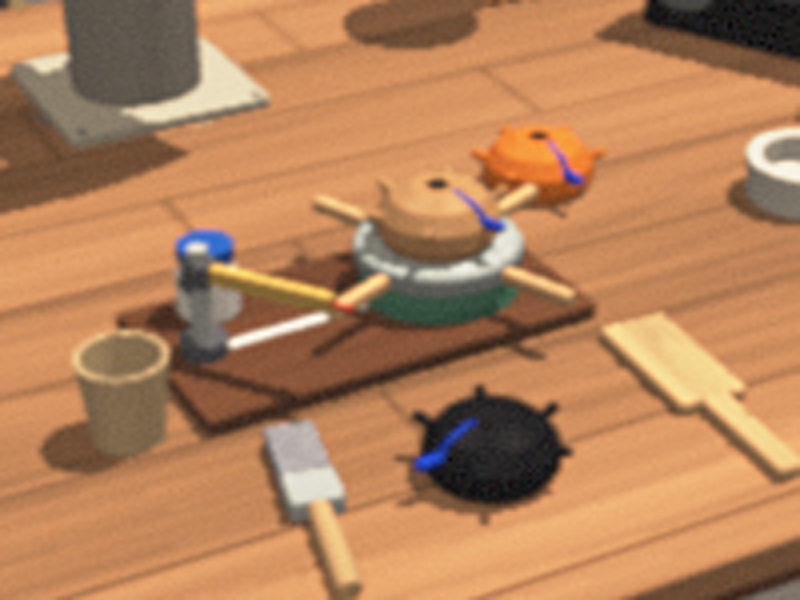

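View pics/b.png

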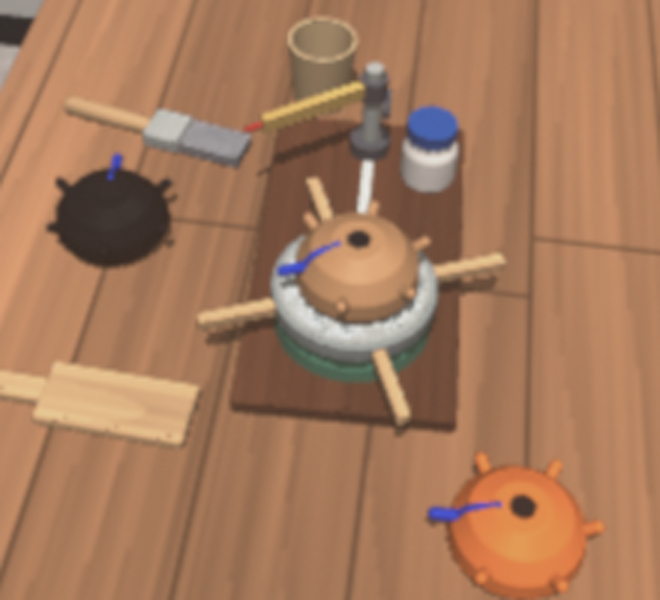

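The brown pot on the wheel is the one meant, at scene pixel (298,204). The black one (314,266) and the orange one (323,189) stand on the table and are look-alikes. Its horn points about 25° in world, at scene (316,200), and it needs about 112° clockwise to face the post. The pointer is swung out about 1 rad. I'll push the robot-side spoke (202°).

>>> play_rows([
  [-1,[0,0,0],0.124],
  [-1,[0,0,0],0.124],
  [-1,[0,0,0],0.124],
  [-1,[13,-31,0],0],
  [-1,[13,-31,0],0],
  [-1,[13,-31,0],0],
  [-1,[13,-31,0],0],
  [-1,[13,-31,0],0],
  [-1,[13,-31,0],0],
  [-1,[13,-31,0],0],
  [-1,[13,-31,0],0],
  [-1,[13,-31,0],0],
])

```text
time: 1.9
tool_pos: [335.4, -278.6, 231.5]
tcp_rot: [180.0, -0.0, -0.0]
ft_force: [1.0, -0.8, 1.1]
finger_gap: -0.2
grip_force: 0.0
```

>>> play_rows([
  [-1,[14,-33,0],0],
  [-1,[14,-33,0],0],
  [-1,[14,-33,0],0],
  [-1,[14,-33,0],0],
  [-1,[14,-33,0],0],
  [-1,[14,-33,0],0],
  [-1,[14,-33,0],0],
  [-1,[14,-33,0],0],
  [-1,[0,0,0],0],
  [-1,[0,0,0],0],
])

```text
time: 2.73
tool_pos: [447.4, -14.3, 231.3]
tcp_rot: [-180.0, 0.0, 0.2]
ft_force: [-0.1, -0.4, -0.7]
finger_gap: -0.0
grip_force: 0.0
```

```bash
python3 - <<'E'
from h import *
s=sense();print(s['time'],s['tool_pos'],s['tcp_rot'],s['joint_pos'],s['finger_gap'],s['ft_force'])
p=snapshot('wrist');save(p,'w1.png');print(np.array(p['world_from_camera']).round(2),p['intrinsics'])
for q in ['rig','post','spoke_end','pot','horn_tip','pointer_tip','glaze_jar','cup']:
    print(q,[(W(p,r['xyz']).round(0).tolist(),round(r['p'],2)) for r in pinpoint(q,p)[:5]])
E
```

```text
2.7333 [447.37800698 -14.29597045 231.32480388] [-1.79999181e+02  5.54225436e-03  2.28358220e-01] [-8.39847107e+00 -1.68531331e+01  1.08265633e+02 -2.19547473e-05
  8.85931028e+01  8.13731713e+01] -0.02686568467515873 [-0.10903465 -0.38676838 -0.71957262]
[[ 0.0000e+00 -9.6000e-01 -2.7000e-01  5.1587e+02]
 [-1.0000e+00 -0.0000e+00 -0.0000e+00 -1.3110e+01]
 [ 0.0000e+00  2.7000e-01 -9.6000e-01  3.7386e+02]
 [ 0.0000e+00  0.0000e+00  0.0000e+00  1.0000e+00]] [[325.1922621    0.         284.44315342]
 [  0.         325.1922621  210.12708359]
 [  0.           0.           1.        ]]
rig []
post [([548.0, -148.0, -2.0], 0.72)]
spoke_end []
pot [([391.0, 259.0, -6.0], 0.87), ([542.0, 72.0, 66.0], 0.71)]
horn_tip [([463.0, 263.0, 34.0], 0.92), ([604.0, 99.0, 97.0], 0.89)]
pointer_tip []
glaze_jar [([489.0, -119.0, 20.0], 0.65)]
cup [([613.0, -233.0, -2.0], 0.98)]
```

View pics/w1.png

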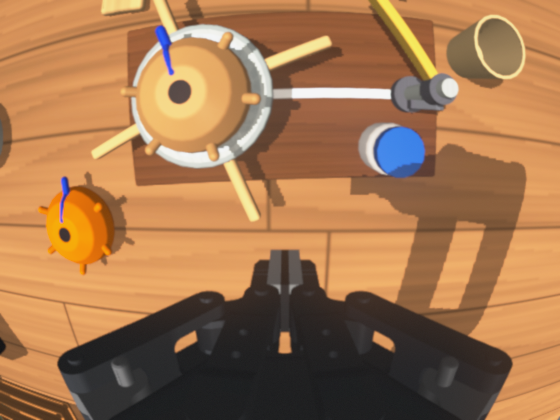

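The wrist view confirms it: pot at (180,95), blue horn at (163,35), the line and post to the right, and the spoke to push at (250,210). The finger will come down on that spoke's right-hand side, in the open.

>>> play_rows([
  [-1,[3,-3,20],0],
  [-1,[0,0,25],0],
  [-1,[0,0,25],0],
  [-1,[0,0,25],0],
  [-1,[0,0,25],0],
  [-1,[0,0,25],0],
  [-1,[0,0,20],0],
  [-1,[0,0,15],0],
  [-1,[0,0,0],0],
  [-1,[0,0,0],0],
])

```text
time: 4.02
tool_pos: [449.3, -13.2, 50.8]
tcp_rot: [-180.0, 0.1, -0.0]
ft_force: [-0.0, 0.6, -0.5]
finger_gap: 0.1
grip_force: 0.0
```

>>> play_rows([
  [-1,[-6.8,-8.2,0],0],
  [-1,[-6.0,-8.8,0],0],
  [-1,[-5.2,-9.3,0],0],
  [-1,[-4.4,-9.7,0],0],
  [-1,[-3.6,-10.0,0],0],
  [-1,[-2.7,-10.3,0],0],
  [-1,[-1.8,-10.5,0],0],
  [-1,[-0.8,-10.6,0],0],
  [-1,[0,0,0],0],
])

```text
time: 4.77
tool_pos: [418.3, 66.4, 51.2]
tcp_rot: [-180.0, 0.0, 0.1]
ft_force: [0.8, 0.2, -0.2]
finger_gap: -0.5
grip_force: 0.0
```

```bash
cat > m.py <<'E'
from h import *
s=sense();print(s['time'],s['tool_pos'].round(1),s['tcp_rot'].round(2),s['ft_force'].round(1))
C=np.array([541.5,70.5])
for n in ['scene','side','wrist']:
    p=snapshot(n)
    for q in ['spoke_end','horn_tip','pointer_tip','pot']:
        for r in pinpoint(q,p)[:5]:
            w=W(p,r['xyz']);d=w[:2]-C
            if np.hypot(*d)<180: print(n,q,w.round(),'ang',np.degrees(np.arctan2(d[1],d[0])).round(1),'r',np.hypot(*d).round(),round(r['p'],2))
import sys
if len(sys.argv)>1: save(p,sys.argv[1])
E
python3 m.py w2.png
```

```text
4.7667 [418.3  66.4  51.2] [-1.7996e+02  3.0000e-02  8.0000e-02] [ 0.8  0.2 -0.2]
scene spoke_end [681.  45.  55.] ang -10.6 r 141.0 0.89
scene horn_tip [611.  62.  97.] ang -7.3 r 70.0 0.56
scene pot [541.  71.  63.] ang 95.6 r 1.0 0.87
side spoke_end [678.  48.  49.] ang -9.2 r 138.0 0.62
side horn_tip [613.  62. 100.] ang -6.4 r 72.0 0.97
side pot [540.  71.  66.] ang 150.4 r 2.0 0.83
```

View pics/w2.png

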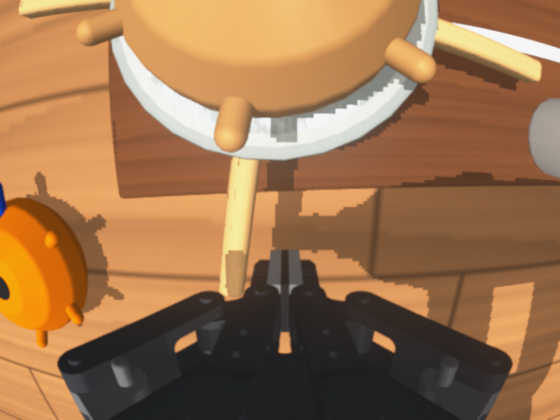

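The push works: the finger is behind the spoke at (235,230) and the horn is at about -7°. It needs about 80° more.

>>> play_rows([
  [-1,[0.1,-10.6,0],0],
  [-1,[1.0,-10.6,0],0],
  [-1,[1.9,-10.5,0],0],
  [-1,[2.8,-10.3,0],0],
  [-1,[3.7,-10.0,0],0],
  [-1,[4.6,-9.6,0],0],
  [-1,[5.4,-9.2,0],0],
  [-1,[6.2,-8.7,0],0],
  [-1,[6.9,-8.1,0],0],
  [-1,[7.6,-7.5,0],0],
  [-1,[8.2,-6.8,0],0],
  [-1,[8.8,-6.0,0],0],
])

```text
time: 6.52
tool_pos: [476.3, 173.2, 50.8]
tcp_rot: [180.0, 0.1, 0.0]
ft_force: [-0.9, -1.8, -0.2]
finger_gap: 0.3
grip_force: 0.7
```

>>> play_rows([
  [-1,[4.6,-2.6,0],0],
  [-1,[4.6,-2.6,0],0],
  [-1,[4.8,-2.2,0],0],
  [-1,[0,0,0],0],
  [-1,[0,0,0],0],
])

```text
time: 6.93
tool_pos: [490.2, 179.8, 51.3]
tcp_rot: [-180.0, -0.0, -0.0]
ft_force: [0.4, 0.5, -0.9]
finger_gap: -0.2
grip_force: 0.0
```

```bash
python3 m.py w3.png
```

```text
6.9333 [490.2 179.8  51.3] [-1.7999e+02 -1.0000e-02 -2.0000e-02] [ 0.4  0.5 -0.9]
scene spoke_end [584. -64.  52.] ang -72.4 r 141.0 0.55
scene horn_tip [562.   5.  94.] ang -72.6 r 69.0 0.93
scene pot [541.  71.  62.] ang 99.7 r 0.0 0.73
scene pot [562.   4.  96.] ang -73.1 r 69.0 0.66
side spoke_end [584. -62.  51.] ang -72.3 r 139.0 0.78
side horn_tip [564.   5.  97.] ang -71.2 r 69.0 0.69
side pot [542.  72.  69.] ang 56.3 r 1.0 0.67
wrist pot [543.  75.  65.] ang 67.9 r 5.0 0.8
```

>>> play_rows([
  [-1,[4,-1.6,0],0],
  [-1,[4,-1.6,0],0],
  [-1,[4,-1.6,0],0],
  [-1,[4.1,-1.2,0],0],
  [-1,[4.1,-1.2,0],0],
  [-1,[4.1,-1.2,0],0],
  [-1,[0,0,0],0],
  [-1,[0,0,0],0],
])

```text
time: 8.35
tool_pos: [514.8, 188.3, 51.4]
tcp_rot: [-180.0, -0.0, -0.0]
ft_force: [0.2, -0.3, 0.6]
finger_gap: -0.0
grip_force: 0.0
```

```bash
cat >> m.py <<'E'
for n in ['scene','side']:
    p=snapshot(n); print(n,[(W(p,r['xyz']).round(1),round(r['p'],2)) for q in ['rig','post'] for r in pinpoint(q,p)[:1]])
    # blue horn pixels near the pot -> z=100 plane; white line endpoints on the board z=18.5
    hsv=cv2.cvtColor(p['color'],cv2.COLOR_RGB2HSV)
    m=cv2.inRange(hsv,(105,120,60),(130,255,255));v,u=np.nonzero(m)
    P=np.array([ray(p,(a,b),100)[:2] for a,b in zip(u,v)])
    P=P[np.hypot(*(P-C).T)<85];print('blue n',len(P),P[np.argsort(-np.hypot(*(P-C).T))][:6].mean(0).round(1))
    m=cv2.inRange(hsv,(0,0,170),(180,60,255));v,u=np.nonzero(m)
    P=np.array([ray(p,(a,b),18.5)[:2] for a,b in zip(u,v)])
    k=(abs(P[:,0]-550)<15)&(P[:,1]<-35)&(P[:,1]>-140);P=P[k]
    if len(P)>5:
        f=np.polyfit(P[:,1],P[:,0],1);print('line n',len(P),'x at y=0,-70,70.5:',np.polyval(f,[0,-70,70.5]).round(1))
E
python3 m.py w4.png
```

```text
8.35 [514.8 188.3  51.4] [-1.7998e+02 -3.0000e-02 -1.0000e-02] [ 0.2 -0.3  0.6]
scene spoke_end [556. -69.  51.] ang -84.0 r 141.0 0.69
scene pot [541.  71.  59.] ang 165.8 r 0.0 0.91
wrist pot [546.  73.  69.] ang 32.0 r 5.0 0.94
scene [(array([ 5.426e+02,  7.170e+01, -5.000e-01]), 0.66), (array([ 552.7, -147.9,   -3.9]), 0.86)]
blue n 11 [552.7  10.9]
line n 44 x at y=0,-70,70.5: [543.2 549.8 536.6]
side [(array([ 552.2, -151.3,   -4.4]), 0.67)]
blue n 0 [nan nan]m.py:18: RuntimeWarning: Mean of empty slice.
  P=P[np.hypot(*(P-C).T)<85];print('blue n',len(P),P[np.argsort(-np.hypot(*(P-C).T))][:6].mean(0).round(1))
  ret = um.true_divide(
```

View pics/w4.png

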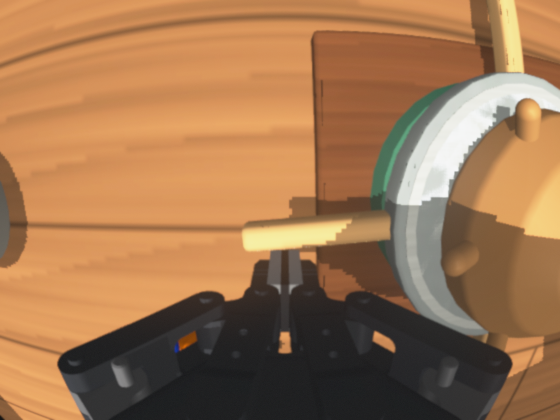

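The horn is near -84°. Backing off and viewing from above to measure precisely.

>>> play_rows([
  [-1,[-12,-2,0],0],
  [-1,[-12,-2,0],0],
  [-1,[0,0,25],0],
  [-1,[0,0,-25],0],
  [-1,[0,0,-25],0],
  [-1,[0,0,-30],0],
  [-1,[0,0,-30],0],
  [-1,[0,0,-30],0],
  [-1,[0,0,-30],0],
  [-1,[0,0,-30],0],
  [-1,[0,0,-25],0],
  [-1,[0,0,0],0],
])

```text
time: 10.4
tool_pos: [493.1, 192.8, 258.3]
tcp_rot: [-179.8, -0.6, -0.0]
ft_force: [1.3, 0.8, 1.0]
finger_gap: 0.3
grip_force: 0.0
```

>>> play_rows([
  [-1,[-4,22,0],0],
  [-1,[-4,22,0],0],
  [-1,[-4,22,0],0],
  [-1,[-4,22,0],0],
  [-1,[-4,22,0],0],
  [-1,[-4,22,0],0],
  [-1,[-4,22,0],0],
  [-1,[-4,22,0],0],
  [-1,[-4,22,0],0],
  [-1,[0,0,0],0],
  [-1,[0,0,0],0],
  [-1,[0,0,0],0],
])

```text
time: 11.4
tool_pos: [454.3, -5.6, 251.1]
tcp_rot: [-180.0, 0.0, -0.0]
ft_force: [-0.2, 0.0, 0.1]
finger_gap: -0.2
grip_force: 0.0
```

```bash
cat >> h.py <<'E'
def wray(p,uv,z):
    T=np.array(p['world_from_camera']);K=np.array(p['intrinsics']);a=(np.array(uv,float)-K[:2,2])/K[0,0];r=np.hypot(*a)
    d=T[:3,:3]@np.r_[a/max(r,1e-9)*np.sin(r),np.cos(r)];o=T[:3,3];return o+d*(z-o[2])/d[2]
E
python3 m.py w5.png; python3 - <<'E'
from h import *
C=np.array([541.5,70.5])
p=snapshot('wrist');hsv=cv2.cvtColor(p['color'],cv2.COLOR_RGB2HSV)
m=cv2.inRange(hsv,(105,120,60),(130,255,255));v,u=np.nonzero(m);P=np.array([wray(p,(a,b),100)[:2] for a,b in zip(u,v)])
d=np.hypot(*(P-C).T);P=P[d<80];d=d[d<80]
print('blue',len(P),[ (t,P[(d>t)&(d<t+8)].mean(0).round(1)) for t in (40,48,56,64)])
m=cv2.inRange(hsv,(0,0,170),(180,60,255));v,u=np.nonzero(m);P=np.array([wray(p,(a,b),18.5)[:2] for a,b in zip(u,v)])
P=P[(abs(P[:,0]-550)<12)&(P[:,1]<-25)&(P[:,1]>-130)];f=np.polyfit(P[:,1],P[:,0],1);print('line',len(P),np.polyval(f,[0,-130,70.5,-150]).round(1))
E
```

```text
11.4 [454.3  -5.6 251.1] [-1.7997e+02  1.0000e-02 -4.0000e-02] [-0.2  0.   0.1]
scene spoke_end [556. -72.  52.] ang -84.3 r 143.0 0.65
scene horn_tip [548.  -0.  99.] ang -84.4 r 71.0 0.71
scene pointer_tip [546.   5.  96.] ang -86.4 r 66.0 0.33
scene pot [541.  72.  59.] ang 124.3 r 1.0 0.6
side spoke_end [555. -69.  51.] ang -84.3 r 140.0 0.85
side spoke_end [542.  68.   1.] ang -71.9 r 3.0 0.35
side horn_tip [546.   2.  99.] ang -86.1 r 69.0 0.63
side pot [543.  76.  69.] ang 76.8 r 5.0 0.72
wrist spoke_end [555. -69.  57.] ang -84.7 r 140.0 0.95
wrist horn_tip [549.   4.  96.] ang -83.6 r 66.0 0.64
wrist pot [543.  72.  68.] ang 51.0 r 2.0 0.73
scene [(array([539.2,  74.5,  -1.8]), 0.57), (array([ 556. , -145.8,   -2.3]), 0.58)]
blue n 13 [552.7  10.9]
line n 55 x at y=0,-70,70.5: [544.9 550.2 539.6]
side [(array([544.4,  68.1,  -2. ]), 0.63)]
blue n 14 [548.6   8.9]
line n 50 x at y=0,-70,70.5: [539.1 544.5 533.7]
blue 414 [(40, array([547.7,  26.5])), (48, array([548.1,  19. ])), (56, array([548.8,  11.1])), (64, array([548.8,   5.2]))]
line 732 [542.6 551.1 538.  552.4]
```

View pics/w5.png

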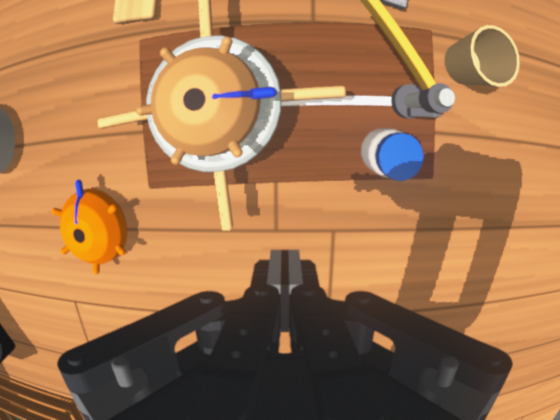

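The horn is about 4–6 mm to +x of the line: horn tip (272,93) against the line at (285–395,102). It needs about 4° more, so I'll push the same spoke to x≈523.

>>> play_rows([
  [-1,[4,-22,0],0],
  [-1,[4,-22,0],0],
  [-1,[4,-22,0],0],
  [-1,[4,-22,0],0],
  [-1,[4,-22,0],0],
  [-1,[4,-22,0],0],
  [-1,[4,-22,0],0],
  [-1,[4,-22,0],0],
  [-1,[4,-22,0],0],
  [-1,[0,0,0],0],
  [-1,[0,0,0],0],
])

```text
time: 13.42
tool_pos: [490.2, 192.8, 251.0]
tcp_rot: [180.0, 0.0, 0.1]
ft_force: [-0.2, -0.0, 0.1]
finger_gap: 0.2
grip_force: 0.0
```

>>> play_rows([
  [-1,[0,0,25],0],
  [-1,[0,0,25],0],
  [-1,[0,0,25],0],
  [-1,[0,0,25],0],
  [-1,[0,0,25],0],
  [-1,[0,0,25],0],
  [-1,[0,0,25],0],
  [-1,[0,0,25],0],
  [-1,[0,0,0],0],
  [-1,[0,0,0],0],
])

```text
time: 14.25
tool_pos: [489.0, 190.8, 50.2]
tcp_rot: [179.9, 0.2, -0.1]
ft_force: [0.7, 0.3, 0.7]
finger_gap: -0.1
grip_force: 0.0
```

>>> play_rows([
  [-1,[6,0.5,0],0],
  [-1,[6,0.5,0],0],
  [-1,[6,0.5,0],0],
  [-1,[5,0.5,0],0],
  [-1,[4,0.5,0],0],
  [-1,[3,0.5,0],0],
  [-1,[3,0.5,0],0],
  [-1,[0,0,0],0],
  [-1,[0,0,0],0],
  [-1,[0,0,0],0],
])

```text
time: 15.08
tool_pos: [523.2, 188.5, 51.1]
tcp_rot: [180.0, 0.0, -0.0]
ft_force: [-0.7, -0.2, 0.2]
finger_gap: -0.1
grip_force: 0.0
```

>>> play_rows([
  [-1,[-12,-1,0],0],
  [-1,[-12,-1,0],0],
  [-1,[-6,-1,-20],0],
  [-1,[0,0,-30],0],
  [-1,[0,0,-30],0],
  [-1,[0,0,-30],0],
  [-1,[0,0,-30],0],
  [-1,[0,0,-30],0],
  [-1,[0,0,-30],0],
  [-1,[0,0,0],0],
  [-1,[0,0,0],0],
])

```text
time: 16.0
tool_pos: [494.6, 192.0, 253.9]
tcp_rot: [-179.9, -0.3, -0.0]
ft_force: [-0.4, -0.6, -0.6]
finger_gap: -0.1
grip_force: 0.0
```

>>> play_rows([
  [-1,[-4,22,0],0],
  [-1,[-4,22,0],0],
  [-1,[-4,22,0],0],
  [-1,[-4,22,0],0],
  [-1,[-4,22,0],0],
  [-1,[-4,22,0],0],
  [-1,[-4,22,0],0],
  [-1,[-4,22,0],0],
  [-1,[-4,22,0],0],
  [-1,[0,0,0],0],
  [-1,[0,0,0],0],
  [-1,[0,0,0],0],
])

```text
time: 17.0
tool_pos: [456.8, -6.1, 250.2]
tcp_rot: [-180.0, 0.1, -0.0]
ft_force: [-0.2, -0.7, -0.5]
finger_gap: -0.1
grip_force: 0.0
```

```bash
python3 m.py w6.png; python3 - <<'E'
from h import *
C=np.array([541.5,70.5])
p=snapshot('wrist');hsv=cv2.cvtColor(p['color'],cv2.COLOR_RGB2HSV)
m=cv2.inRange(hsv,(105,120,60),(130,255,255));v,u=np.nonzero(m);P=np.array([wray(p,(a,b),100)[:2] for a,b in zip(u,v)])
d=np.hypot(*(P-C).T);P=P[d<80];d=d[d<80]
print('blue',len(P),[ (t,P[(d>t)&(d<t+8)].mean(0).round(1)) for t in (40,48,56,64)])
m=cv2.inRange(hsv,(0,0,170),(180,60,255));v,u=np.nonzero(m);P=np.array([wray(p,(a,b),18.5)[:2] for a,b in zip(u,v)])
P=P[(abs(P[:,0]-550)<12)&(P[:,1]<-75)&(P[:,1]>-130)];f=np.polyfit(P[:,1],P[:,0],1);print('line',len(P),np.polyval(f,[0,-75,-130,70.5,-150]).round(1))
# board corners/edges: brown mask
m=cv2.inRange(hsv,(0,90,40),(14,255,125));cv2.imwrite('pics/mask.png',m)
cv2.imwrite('pics/w6c.png',cv2.resize(cv2.cvtColor(p['color'],cv2.COLOR_RGB2BGR)[20:200,130:470],None,fx=2.3,fy=2.3,interpolation=2))
E
```

```text
17.0 [456.8  -6.1 250.2] [-1.7997e+02  1.0000e-01 -4.0000e-02] [-0.2 -0.7 -0.5]
scene spoke_end [550. -72.  54.] ang -86.6 r 143.0 0.93
scene horn_tip [543.   4.  97.] ang -89.0 r 66.0 0.8
scene pot [544.  71.  58.] ang 14.6 r 2.0 0.87
side spoke_end [544. -71.  50.] ang -88.9 r 142.0 0.67
side horn_tip [546.   5.  98.] ang -86.0 r 66.0 0.97
side pot [543.  71.  69.] ang 22.6 r 1.0 0.63
wrist spoke_end [545. -70.  54.] ang -88.6 r 140.0 0.6
wrist horn_tip [545.   7.  98.] ang -87.0 r 63.0 0.88
wrist pot [543.  73.  67.] ang 55.3 r 3.0 0.97
scene [(array([542.8,  72. ,   2.5]), 0.68), (array([ 555.8, -153.8,   -3.3]), 0.56)]
blue n 14 [549.    8.5]
line n 57 x at y=0,-70,70.5: [551.6 552.7 550.5]
side [(array([545.1,  68.9,  -5.3]), 0.67), (array([ 548.9, -149.2,   -2.8]), 0.59)]
blue n 15 [543.9   7.5]
line n 22 x at y=0,-70,70.5: [545.8 547.5 544.1]
blue 421 [(40, array([544.6,  26. ])), (48, array([544.4,  18.5])), (56, array([544.9,  10.6])), (64, array([544.6,   4.7]))]
line 441 [545.1 548.4 550.8 542.  551.7]
```

View pics/w6c.png

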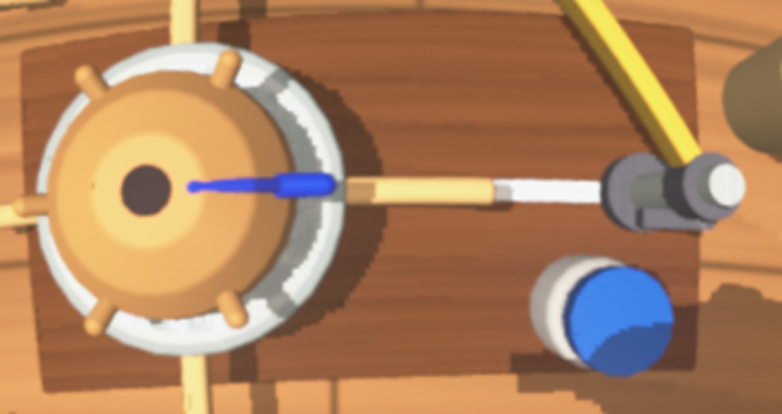

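The horn (crop (330,185)) now lies on the white line (545 vs 545 mm). Next is the pointer: approach its outer side.

>>> play_rows([
  [-1,[22.5,17,0],0],
  [-1,[22.5,17,0],0],
  [-1,[22.5,17,0],0],
  [-1,[22.5,17,0],0],
  [-1,[22.5,17,0],0],
  [-1,[22.5,17,0],0],
  [-1,[22.5,17,0],0],
  [-1,[23,18,0],0],
  [-1,[0,0,0],0],
  [-1,[0,0,0],0],
])

```text
time: 18.93
tool_pos: [638.0, -144.3, 249.5]
tcp_rot: [-180.0, 0.1, -0.1]
ft_force: [-0.4, 0.6, 0.6]
finger_gap: 0.1
grip_force: 0.0
```

```bash
python3 - <<'E'
from h import *
s=sense();print(s['tool_pos'].round(1))
for n in ['scene','side','wrist']:
    p=snapshot(n)
    for q in ['pointer_tip','cup','post']:
        print(n,q,[(W(p,r['xyz']).round(),round(r['p'],2)) for r in pinpoint(q,p)[:2]])
E
```

```text
[ 638.  -144.3  249.5]
scene pointer_tip [(array([663., -68.,  98.]), 0.49)]
scene cup [(array([ 615., -238.,   -2.]), 0.73)]
scene post [(array([ 556., -152.,   -6.]), 0.69)]
side pointer_tip [(array([663., -72.,  97.]), 0.63)]
side cup [(array([ 610., -239.,    0.]), 0.71)]
side post []
wrist pointer_tip [(array([664., -68., 100.]), 0.74)]
wrist cup [(array([ 615., -236.,    1.]), 0.59)]
wrist post [(array([ 545., -151.,   -0.]), 0.73)]
```

>>> play_rows([
  [-1,[0,0,25],0],
  [-1,[0,0,25],0],
  [-1,[0,0,25],0],
  [-1,[0,0,25],0],
  [-1,[0,0,25],0],
  [-1,[0,0,20],0],
  [-1,[0,0,19],0],
  [-1,[0,0,0],0],
  [-1,[0,0,0],0],
])

```text
time: 20.28
tool_pos: [636.6, -143.2, 86.1]
tcp_rot: [-179.9, 0.2, -0.0]
ft_force: [0.5, -0.3, 0.0]
finger_gap: 0.1
grip_force: 0.0
```

>>> play_rows([
  [-1,[-1.2,-9.7,0],0],
  [-1,[-2.3,-9.5,0],0],
  [-1,[-3.4,-9.1,0],0],
  [-1,[-4.4,-8.7,0],0],
  [-1,[-5.3,-8.2,0],0],
  [-1,[-6.2,-7.5,0],0],
  [-1,[-7.0,-6.7,0],0],
  [-1,[-7.8,-5.9,0],0],
  [-1,[-8.4,-5.0,0],0],
  [-1,[-8.9,-4.0,0],0],
  [-1,[0,0,0],0],
  [-1,[0,0,0],0],
])

```text
time: 21.28
tool_pos: [582.3, -68.6, 87.3]
tcp_rot: [-180.0, 0.0, 0.0]
ft_force: [-0.6, -0.9, -0.2]
finger_gap: -0.1
grip_force: 0.0
```

>>> play_rows([
  [-1,[-4,-1.3,0],0],
  [-1,[-4,-1.3,0],0],
  [-1,[-4,-1.3,0],0],
  [-1,[-3,-0.5,0],0],
  [-1,[-2,0,0],0],
  [-1,[0,0,0],0],
  [-1,[0,0,0],0],
  [-1,[0,0,0],0],
])

```text
time: 21.95
tool_pos: [565.8, -64.8, 87.2]
tcp_rot: [-180.0, 0.0, -0.0]
ft_force: [0.5, 0.1, -0.7]
finger_gap: -0.0
grip_force: 0.0
```

Creep in until the stop is felt.

>>> play_rows([
  [-1,[-1,0,0],0],
  [-1,[-1,0,0],0],
  [-1,[0,0,0],0],
  [-1,[0,0,0],0],
])

```text
time: 22.28
tool_pos: [564.5, -64.8, 87.4]
tcp_rot: [180.0, -0.1, -0.0]
ft_force: [4.9, 0.3, -4.0]
finger_gap: 0.2
grip_force: 2.7
```

>>> play_rows([
  [-1,[-1,0,0],0],
  [-1,[0,0,0],0],
  [-1,[0,0,0],0],
])

```text
time: 22.53
tool_pos: [564.4, -64.7, 87.5]
tcp_rot: [180.0, -0.2, -0.0]
ft_force: [9.6, -0.5, -6.6]
finger_gap: -0.2
grip_force: 5.2
```

>>> play_rows([
  [-1,[-1,0,0],0],
  [-1,[0,0,0],0],
  [-1,[0,0,0],0],
])

```text
time: 22.78
tool_pos: [564.3, -64.7, 87.5]
tcp_rot: [180.0, -0.3, -0.0]
ft_force: [14.7, 0.1, -11.1]
finger_gap: 0.1
grip_force: 7.7
```

The stop is felt. Retreat sideways, then up, and check.

>>> play_rows([
  [-1,[4,0,0],0],
  [-1,[10,0,0],0],
  [-1,[15,0,0],0],
  [-1,[10,0,-20],0],
  [-1,[0,0,-30],0],
  [-1,[0,0,-30],0],
  [-1,[0,0,-30],0],
  [-1,[0,0,-30],0],
  [-1,[0,0,-30],0],
  [-1,[-20,0,0],0],
  [-1,[0,0,0],0],
  [-1,[0,0,0],0],
])

```text
time: 23.78
tool_pos: [580.5, -64.8, 257.6]
tcp_rot: [180.0, -0.0, -0.0]
ft_force: [0.7, 0.2, 0.5]
finger_gap: -0.3
grip_force: 0.0
```

>>> play_rows([
  [-1,[-24,0,0],0],
  [-1,[-24,0,0],0],
  [-1,[-24,0,0],0],
  [-1,[-24,0,0],0],
  [-1,[-24,-10,0],0],
  [-1,[-5,-10,0],0],
  [-1,[0,-10,0],0],
  [-1,[0,0,0],0],
  [-1,[0,0,0],0],
  [-1,[0,0,0],0],
])

```text
time: 24.62
tool_pos: [456.6, -34.7, 257.0]
tcp_rot: [180.0, 0.0, 0.0]
ft_force: [-1.2, -0.2, -0.3]
finger_gap: -0.2
grip_force: 0.0
```

```bash
python3 m.py w7.png; python3 - <<'E'
from h import *
p=snapshot('wrist');cv2.imwrite('pics/w7c.png',cv2.resize(cv2.cvtColor(p['color'],cv2.COLOR_RGB2BGR)[0:260,70:470],None,fx=2,fy=2,interpolation=2))
E
```

```text
24.6167 [456.6 -34.7 257. ] [1.7999e+02 3.0000e-02 3.0000e-02] [-1.2 -0.2 -0.3]
scene spoke_end [547. -70.  55.] ang -87.9 r 140.0 0.7
scene horn_tip [543.  -0.  99.] ang -89.2 r 71.0 0.75
scene pointer_tip [546. -11. 100.] ang -86.6 r 82.0 0.72
scene pot [544.  70.  60.] ang -9.7 r 2.0 0.6
side spoke_end [544. -70.  53.] ang -89.0 r 140.0 0.74
side horn_tip [546.  -0. 101.] ang -86.7 r 71.0 0.95
side pointer_tip [548. -14.  96.] ang -85.8 r 84.0 0.46
side pot [541.  71.  68.] ang 125.3 r 1.0 0.75
wrist spoke_end [545. -65.  54.] ang -88.5 r 136.0 0.69
wrist horn_tip [544.   2.  97.] ang -88.1 r 68.0 0.72
wrist pointer_tip [551. -10. 103.] ang -83.3 r 81.0 0.62
wrist pointer_tip [542. -68.  58.] ang -89.7 r 138.0 0.52
scene [(array([541.5,  74.5,  -1.9]), 0.75), (array([ 554.8, -150.3,   -2.8]), 0.88)]
blue n 14 [549.    8.5]
line n 44 x at y=0,-70,70.5: [550.8 553.4 548.1]
side [(array([ 5.422e+02,  6.730e+01, -1.000e-01]), 0.61), (array([ 546.7, -151.4,   -2.8]), 0.58)]
blue n 16 [543.6   6.2]
```

View pics/w7c.png

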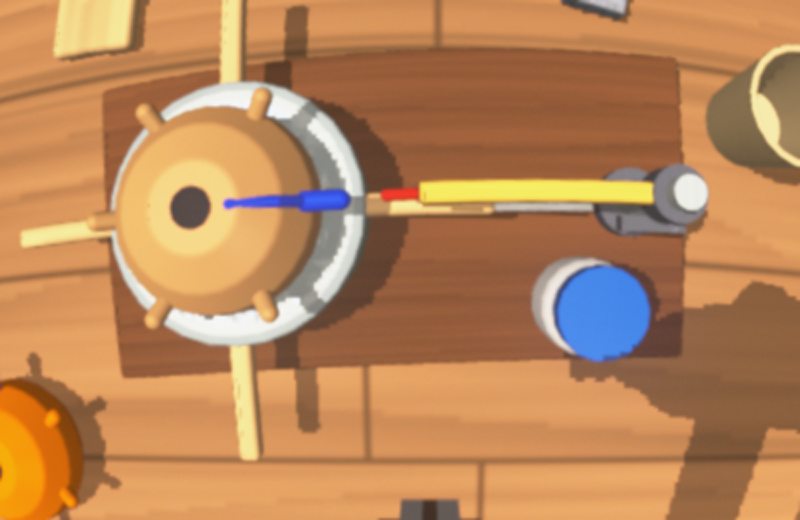

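Blue horn tip (348,200) faces the red tip (383,196). A colour check at the same height uses the pointer as the line reference.

```bash
python3 - <<'E'
from h import *
p=snapshot('wrist');hsv=cv2.cvtColor(p['color'],cv2.COLOR_RGB2HSV)
def pts(m):
    v,u=np.nonzero(m);return np.array([wray(p,(a,b),103)[:2] for a,b in zip(u,v)])
def near(P,y0,y1):
    k=(abs(P[:,0]-548)<20)&(P[:,1]>y0)&(P[:,1]<y1);P=P[k];return len(P),P.mean(0).round(1)
B=pts(cv2.inRange(hsv,(105,120,60),(130,255,255)))
R=pts(cv2.inRange(hsv,(0,200,120),(4,255,255))|cv2.inRange(hsv,(174,200,120),(180,255,255)))
Y=pts(cv2.inRange(hsv,(22,120,120),(32,255,255)))
print('horn',near(B,-5,12),near(B,12,30),'red',near(R,-32,-10));print('bar',[near(Y,a,a+20) for a in (-50,-70,-90,-110,-130)])
E
```

```text
horn (96, array([544.3,   7.5])) (168, array([544.4,  19.7])) red (77, array([546.6, -21.1]))
bar [(225, array([547.4, -40. ])), (212, array([548.4, -60.5])), (220, array([549.1, -80.3])), (205, array([ 549.9, -100.1])), (191, array([ 550.5, -120.1]))]
```

The horn is about 1.4 mm off the pointer's line, well inside 7 mm, and the pointer is on its stop. Handing in.

```bash
python3 -c "
from bench import *
print(hand_in())"
```

```text
the job is handed in; nothing more can be done
None
```

The job is handed in, with no verdict returned: the blue horn points along the white line at the post (about 1.4 mm off by camera, limit 7 mm), the brass pointer arm was pushed in until its stop was felt, and the robot is clear of everything.

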